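# Slide a tile out over the shelf end for glazing

## Robot

A 6-joint arm with a two-finger parallel gripper is mounted at the origin on the work surface. World frame = base frame: x ahead of the robot, y to its left, z up, the work surface at z = 0. Lengths are in m, angles in rad, forces in N, time in s.
With the tool pointing down it reaches from about 0.35 to 0.775 m from the base axis. Payload 7.3 kg.
Tool frame: the origin (TCP) lies on the centre line of the jaws, within the pads' length; the fingertips stand tip_reach ahead of it and the grasp point (between the pads) lies 6 mm ahead of it (tip_reach is the distance from the TCP to the fingertips, in m); x points along the fingers, y is the direction in which the jaws open and shut, and the axes are right-handed (so a half turn about x gives the same grasp; the last joint's range is limited). The gripper opens to 92 mm and grips with 3 to 60 N. Pads are 19 mm wide; open, the fingers measure 130 mm over their backs; the gripper's body (75 mm by 190 mm) begins 47 mm behind the grasp point.
Start: joints at [0.98, 0.342, 1.524, -0, 1.275, -0.146], TCP at [0.226, 0.474, 0.231] pointing down, gripper open.
Joint ranges: [-2.53, 2.53], [-0.77, 2.02], [0.04, 2.7], [-1, 4.14], [0.28, 2.66], [-3.11, 3.11]. Speed limits (rad/s): [2.57, 2.57, 3.14, 3.14, 3.14, 3.14].

## Interface

Orientations are given as [roll, pitch, yaw] about the fixed x, y, z axes, in that order (R = Rz(yaw) Ry(pitch) Rx(roll)).
In Python, from cell import observe, read_camera, get_calibration, hand_in, tip_reach gives the robot as it stands. The module is installed in compiled form; this text tells all that it offers.
- The arm moves only by the shell command python3 -m crank 'ROWS' [FORCE]. ROWS is JSON, a list of rows, each an object of numbers: "fingers": the opening, from -1 (shut) to 1 (fully open); "tx", "ty", "tz": the shift along the tool's x, y, z in units of 40 mm (1.0 is 40 mm); "roll": the turn about the tool's x in units of 10 degrees (1.0 is 10 degrees). In form: [{"fingers": .., "tx": .., "ty": .., "tz": .., "roll": ..}, ...]. A call has exactly 8 rows; each row is the pose to reach, as a shift and turn from the pose commanded when the call began, along the tool's axes at that moment; what a row does not reach only later rows make up. A row lasts 1/8 s, in which the tool goes at most 62.5 mm and 10.7 degrees, less where a joint would pass 70% of its speed; a pose out of reach is approached as far as the arm can. A call with a gripper value outside its range is refused whole. The fingers move at their own pace and stop on an object; FORCE is the grip in N (left out, the last holds). Time passes only in rows, so rows that repeat a pose let the fingers close, or fill a call up. It gives the time, the measured TCP pose, the force and the opening at its end, in the units of the state.
- observe(): the state, without advancing time (a new reading comes with each control period).
- read_camera(name): name is "side" or "top"; returns (picture, depth): 480x640x3 uint8, red, green, blue; 480x640 float32, m along the optical axis (not along the pixel's ray), 0 where there is no reading.
- get_calibration(name): a dict with "vertical_fov" (degrees; the focal length in pixels is half the picture's height over the tangent of half this angle, whatever the lens; pixels are square), "cx", "cy" (the principal point, pixels), "pose" (4x4, takes a point from camera to world coordinates). Camera axes: x right, y down, z forward; pixel columns grow to the right and rows downward; lengths in m; the calibration is good to about 2 mm. A picture is of the moment at which its call begins. get_calibration takes no time and is no camera call.
- hand_in(): hands the job in, once; it reports no verdict.
The state is a dict: "time": time; "qpos": joint angles; "qvel": joint speeds; "joint_efforts": joint torques, N m; "tool_pos": TCP position; "tool_rot": TCP orientation; "contact_force": force on the tool from outside, world axes, zero at the start; "torque": the same for the moment, N m; "opening": finger opening in m.
Only numpy, scipy, OpenCV 4.12 (cv2) and the standard library are available. Lean on these libraries where they do the work, as an engineer would, in place of code of your own. Each camera call takes 0.05 s, during which the arm holds its last target. There are 200 camera calls.

## Task

Push the thin clay tile along the low shelf, towards the end where the lidded jar stands, until about a third of the tile's length sticks out past that end of the shelf, so that its edge can be glazed. Only push it with the fingers: do not lift or tip it, and leave it lying straight along the shelf, with neither of its long sides sticking out over the shelf's long edges. Leave the jar, bowl, beaker and sponge where they are.

Things in the scene. Friction and masses are not known exactly. Their poses are not given: they have to be found in the camera images.
- tile_center (a point): centre (half-way through the thickness) of a loose flat terracotta tile, 180 mm long along its y, 100 mm wide along its x, 10 mm thick, about 0.2 to 0.45 kg; it lies flat on the shelf, somewhere near the middle, up to 15 degrees skew; its z points up. It starts to tip over the end when half its length (90 mm) overhangs
- tile: the same tile; origin at the centre of its underside, same axes
- shelf_top (a point): centre of the top surface of a low fixed plywood shelf on steel legs: its top is 440 mm long along its y, 170 mm wide along its x, flat with no rim, 80 mm above the table; both ends (220 mm from this point along +y and -y) are open; z up
- jar: lidded terracotta jar, 112 mm diameter, 153 mm tall with the knob, loose on the table about 150 mm beyond one of the two ends of the shelf (either one); the tile goes towards this end; origin at the centre of its underside. Leave it alone
- bowl: open terracotta bowl, 110 mm diameter, 50 mm tall, loose on the table about 150 mm beyond the other end of the shelf; origin at the centre of its underside. Leave it alone
- beaker: white beaker, 64 mm diameter, 65 mm tall, loose on the table close in front of the shelf, on the robot side; origin at the centre of its underside. Leave it alone
- sponge: yellow sponge block 60 x 80 x 40 mm, loose on the table close in front of the shelf, on the robot side; origin at the centre of its underside. Leave it alone
There are look-alikes about, which are no part of the job. There is more than one size of the tile; the job needs the largest.

How it is judged:
By the outcome, as a careful person would: the job done as asked, in the order asked, and still so for the second after the job is handed in, with the robot touching nothing.
It also fails if it takes over 38 s, if anything falls off the work surface, if the arm or the gripper's body presses on something with over 40 N, if the wrist force passes 120 N, or if a joint passes its speed limit or range.

## Working session

There is one attempt and no reset: what is moved stays moved. The work goes in short steps, Python scripts to look and compute and a shell command to move; the robot and the scene stay as the last step left them, time stands still between calls to the robot, and variables do not carry over. Pictures are saved under pics/ and viewed, about 8 in all and at most 12, crops included, and the job is handed in when it is done.

```bash
mkdir -p pics; cat > h.py <<'E'
import numpy as np, cv2
from cell import *
def cal(n):
    c=get_calibration(n); f=240/np.tan(np.radians(c["vertical_fov"])/2); return f,c["cx"],c["cy"],np.array(c["pose"])
def cloud(n,d):
    f,cx,cy,P=cal(n); v,u=np.mgrid[:480,:640]
    p=np.stack([(u-cx)/f*d,(v-cy)/f*d,d],-1)
    w=p@P[:3,:3].T+P[:3,3]; w[d==0]=np.nan; return w
def shot(n,name):
    im,d=read_camera(n); cv2.imwrite(f"pics/{name}.png",im[:,:,::-1]); np.savez(f"pics/{name}.npz",im=im,d=d); return im,d,cloud(n,d)
E
python3 - <<'E'
from h import *
print(observe(),tip_reach)
for n in("top","side"):
    print(cal(n)); im,d,w=shot(n,n+"0")
E
```

```text
{'time': 0.0, 'qpos': array([ 9.80014302e-01,  3.42682281e-01,  1.52505055e+00, -2.05682712e-05,
        1.27540412e+00, -1.46012541e-01]), 'qvel': array([-0.00168715, -0.00116664, -0.00102291,  0.00015101, -0.00124648,
        0.00193402]), 'joint_efforts': array([-4.10248185e-05, -4.31236124e+01, -2.44217938e+01,  7.16508483e-02,
        5.60653768e-02, -1.59213514e-04]), 'tool_pos': array([0.22563605, 0.47357399, 0.22985425]), 'tool_rot': array([-1.70407359,  1.5692519 , -2.14883707]), 'contact_force': array([-0.60928474,  0.15943498,  1.05653808]), 'torque': array([ 0.00966847, -0.00189353, -0.01062816]), 'opening': 0.0922166147371088} 0.025
(np.float64(593.346482321821), 319.0737843568974, 250.89567878509678, array([[ 1.70102902e-03, -9.81375946e-01,  1.92089455e-01,
         1.97923208e-01],
       [-9.99886404e-01,  1.20760638e-03,  1.50239983e-02,
         2.78635880e-02],
       [-1.49761590e-02, -1.92093190e-01, -9.81262412e-01,
         1.60416722e+00],
       [ 0.00000000e+00,  0.00000000e+00,  0.00000000e+00,
         1.00000000e+00]]))
(np.float64(543.527211926107), 318.1454937773324, 241.75085773281677, array([[ 0.80513664, -0.31110037,  0.50494707, -0.07492085],
       [-0.5927699 , -0.45004095,  0.66789744, -0.76296793],
       [ 0.01946372, -0.83706612, -0.5467554 ,  0.71238004],
       [ 0.        ,  0.        ,  0.        ,  1.        ]]))
```

View pics/top0.png

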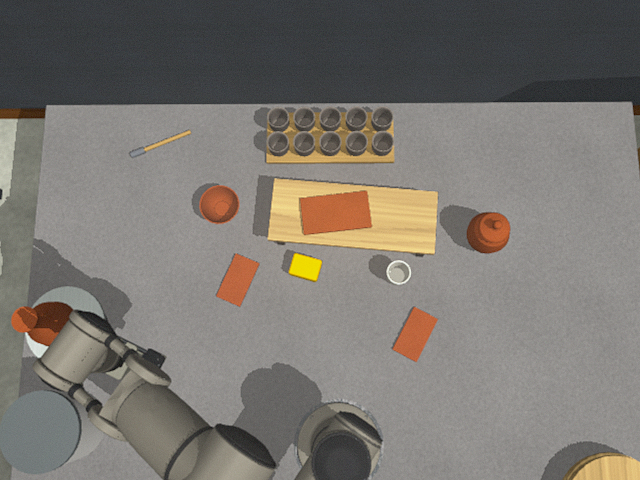

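View pics/side0.png

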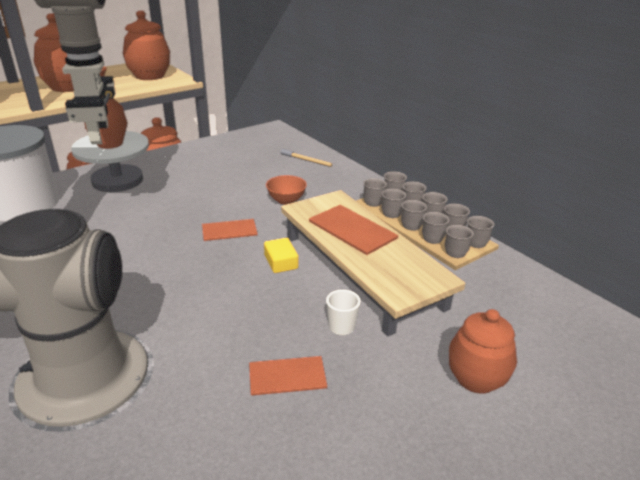

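Candidates for the tile: on the shelf at (335,212), and two smaller ones on the table at (238,279) and (415,333). I choose the one on the shelf. The jar is at (489,232), to the right (world -y), and the bowl at (219,204).

```bash
cat >> h.py <<'E'
def rects(im,w):
    hsv=cv2.cvtColor(im,cv2.COLOR_RGB2HSV); H,S,V=[hsv[...,i].astype(int) for i in range(3)]
    red=(H<11)&(S>150); z=w[...,2]
    box=(w[...,0]>.3)&(w[...,0]<.8)&(w[...,1]>-.45)&(w[...,1]<.35)
    out={}
    for k,m in (("shelf",box&(z>.065)&(z<.105)&((H<30)&(S>50))),("tile",box&red&(z>.075)&(z<.105))):
        n,l,s,c=cv2.connectedComponentsWithStats(m.astype(np.uint8)); i=1+np.argmax(s[1:,4]); m=l==i
        p=w[m]; r=cv2.minAreaRect((p[:,:2]*1000).astype(np.float32)); b=cv2.boxPoints(r)
        e=[b[1]-b[0],b[2]-b[1]]; L=max(e,key=np.linalg.norm); L=L*np.sign(L[1])
        out[k]=dict(c=np.round(r[0],1),size=np.round(sorted(r[1]),1),yaw=np.degrees(np.arctan2(-L[0],L[1])).round(2),z=np.round(np.median(p[:,2])*1000,1),corners=np.round(b))
    return out
def local(o):
    s,t=o["shelf"],o["tile"]; a=np.radians(s["yaw"]); y=np.array([-np.sin(a),np.cos(a)]); x=np.array([np.cos(a),np.sin(a)])
    return {"shelf_y":y.round(3),"tile rel x,y":((t["c"]-s["c"])@x).round(1).item(),"y":((t["c"]-s["c"])@y).round(1).item(),"dyaw":t["yaw"]-s["yaw"],"corners_rel":np.c_[(t["corners"]-s["c"])@x,(t["corners"]-s["c"])@y].round(0).tolist()}
E
python3 - <<'E'
from h import *
for n in("top","side"):
    D=np.load(f"pics/{n}0.npz"); w=cloud(n,D["d"]); o=rects(D["im"],w)
    for k in o: print(n,k,o[k])
    print(local(o))
    if n=="top":
        for nm,(u,v) in dict(jar=(489,232),bowl=(219,204),beaker=(399,272),sponge=(305,267),t2=(238,279),t3=(415,333),cup=(279,143)).items(): print(nm,w[v,u].round(3))
        cv2.imwrite("pics/crop.png",cv2.resize(D["im"][165:345,200:520,::-1],None,fx=2.4,fy=2.4))
from scipy.spatial.transform import Rotation as R
s=observe(); print(R.from_euler("xyz",s["tool_rot"]).as_matrix().round(3))
E
```

```text
top shelf {'c': array([593.4, -38.8]), 'size': array([173. , 440.9]), 'yaw': np.float32(-5.06), 'z': np.float64(80.8), 'corners': array([[ 488., -251.],
       [ 660., -266.],
       [ 699.,  173.],
       [ 527.,  188.]], dtype=float32)}
top tile {'c': array([598.5,   8.6]), 'size': array([100.6, 177.2]), 'yaw': np.float32(5.66), 'z': np.float64(89.6), 'corners': array([[540.,  92.],
       [557., -85.],
       [657., -75.],
       [640., 102.]], dtype=float32)}
{'shelf_y': array([0.088, 0.996], dtype=float32), 'tile rel x,y': 0.9, 'y': 47.7, 'dyaw': np.float32(10.719999), 'corners_rel': [[-65.0, 126.0], [-32.0, -49.0], [67.0, -30.0], [34.0, 144.0]]}
jar [ 0.537 -0.383  0.121]
bowl [0.645 0.332 0.007]
beaker [ 0.453 -0.166  0.002]
sponge [0.46  0.089 0.04 ]
t2 [0.433 0.273 0.007]
t3 [ 0.287 -0.204  0.008]
cup [0.82  0.166 0.017]
side shelf {'c': array([593.9, -41.1]), 'size': array([175. , 444.1]), 'yaw': np.float32(-5.14), 'z': np.float64(80.9), 'corners': array([[ 487., -254.],
       [ 661., -270.],
       [ 701.,  172.],
       [ 527.,  188.]], dtype=float32)}
side tile {'c': array([595.4,   1.4]), 'size': array([ 93.8, 174.6]), 'yaw': np.float32(5.54), 'z': np.float64(90.6), 'corners': array([[540.,  84.],
       [557., -90.],
       [650., -81.],
       [634.,  93.]], dtype=float32)}
{'shelf_y': array([0.09 , 0.996], dtype=float32), 'tile rel x,y': -2.3, 'y': 42.5, 'dyaw': np.float32(10.68), 'corners_rel': [[-65.0, 120.0], [-32.0, -52.0], [59.0, -35.0], [28.0, 137.0]]}
[[-0.001  0.43   0.903]
 [-0.001  0.903 -0.43 ]
 [-1.    -0.001 -0.   ]]
```

View pics/crop.png

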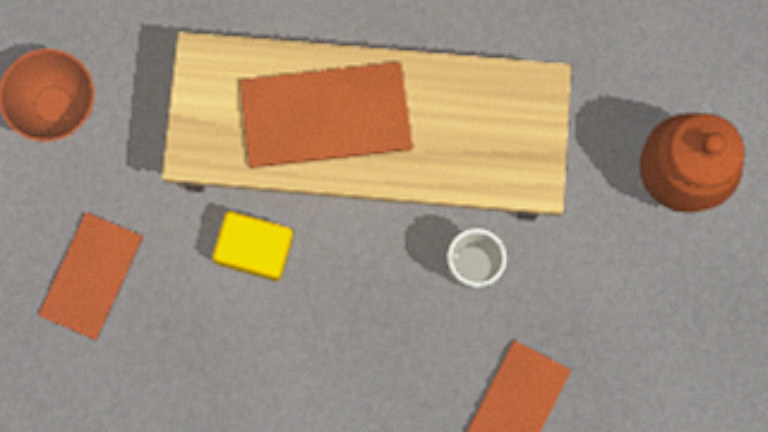

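```bash
python3 -m crank '[{"fingers":0.1,"tx":0,"ty":-0.3,"tz":1.0,"roll":0.7},{"fingers":0.1,"tx":0,"ty":-0.7,"tz":2.3,"roll":1.5},{"fingers":0.1,"tx":0,"ty":-1.0,"tz":3.6,"roll":2.4},{"fingers":0.1,"tx":0,"ty":-1.4,"tz":4.9,"roll":3.3},{"fingers":0.1,"tx":0,"ty":-1.8,"tz":6.2,"roll":4.2},{"fingers":0.1,"tx":0,"ty":-2.1,"tz":7.5,"roll":5.1},{"fingers":0.1,"tx":0,"ty":-2.4,"tz":8.6,"roll":5.8},{"fingers":0.1,"tx":0,"ty":-2.5,"tz":9.0,"roll":6.0}]' 20
cat > rel.py <<'E'
from h import *
from scipy.spatial.transform import Rotation as R
import sys
s=observe(); a=np.radians(-5.06); c=np.array([.5934,-.0388]); X=np.array([np.cos(a),np.sin(a)]); Y=np.array([-np.sin(a),np.cos(a)])
M=R.from_euler("xyz",s["tool_rot"]).as_matrix(); p=s["tool_pos"]
print("t",s["time"],"tcp",p.round(4),"shelf xy",((p[:2]-c)@X*1000).round(1),((p[:2]-c)@Y*1000).round(1),"jaw yaw",np.degrees(np.arctan2(M[1,1],M[0,1])).round(2),"F",s["contact_force"].round(1),"op",s["opening"].round(4))
if len(sys.argv)>1:
    gx,gy,gz=map(float,sys.argv[1:4]); g=np.r_[c+X*gx/1000+Y*gy/1000,gz/1000]
    print("units tx,ty,tz",(M.T@(g-p)/.04).round(2),"roll",((np.degrees(np.arctan2(M[1,1],M[0,1]))+5.06)/10).round(2))
E
python3 rel.py 0 175 160
```

```text
time: 1.1
tool_pos: [0.5092, 0.2269, 0.2299]
tool_rot: [-1.185, 1.57, -2.681]
contact_force: [0.3, 0.3, -0.6]
opening: 0.0501Traceback (most recent call last):
  File "rel.py", line 6, in <module>
    print("t",s["time"],"tcp",p.round(4),"shelf xy",((p[:2]-c)@X*1000).round(1),((p[:2]-c)@Y*1000).round(1),"jaw yaw",np.degrees(np.arctan2(M[1,1],M[0,1])).round(2),"F",s["contact_force"].round(1),"op",s["opening"].round(4))
                                                                                                                                                                                                          ^^^^^^^^^^^^^^^^^^
AttributeError: 'float' object has no attribute 'round'
```

```bash
sed -i 's/s\["opening"\].round(4)/round(s["opening"],4)/' rel.py; python3 rel.py 0 175 160
```

```text
t 1.1 tcp [0.5092 0.2269 0.2299] shelf xy -107.3 257.3 jaw yaw 4.28 F [ 0.3  0.3 -0.6] op 0.0501
units tx,ty,tz [1.75 2.32 2.46] roll 0.93
```

```bash
python3 -m crank '[{"fingers":0.1,"tx":0.2,"ty":0.4,"tz":0.4,"roll":0.2},{"fingers":0.1,"tx":0.5,"ty":0.9,"tz":0.9,"roll":0.4},{"fingers":0.1,"tx":0.8,"ty":1.4,"tz":1.4,"roll":0.6},{"fingers":0.1,"tx":1.2,"ty":1.8,"tz":1.9,"roll":0.8},{"fingers":0.1,"tx":1.5,"ty":2.1,"tz":2.3,"roll":0.9},{"fingers":0.1,"tx":1.7,"ty":2.3,"tz":2.45,"roll":0.93},{"fingers":0.1,"tx":1.75,"ty":2.3,"tz":2.45,"roll":0.93},{"fingers":0.1,"tx":1.75,"ty":2.3,"tz":2.45,"roll":0.93}]'
python3 rel.py 0 175 109
python3 - <<'E'
from h import *
im,d,w=shot("side","side1"); cv2.imwrite("pics/c1.png",cv2.resize(im[100:340,220:540,::-1],None,fx=2,fy=2))
E
```

```text
time: 2.1
tool_pos: [0.6069, 0.139, 0.1607]
tool_rot: [-3.067, 1.57, 1.562]
contact_force: [0.3, -0.7, -0.2]
opening: 0.0507
t 2.1 tcp [0.6069 0.139  0.1607] shelf xy -2.2 178.3 jaw yaw -4.73 F [ 0.3 -0.7 -0.2] op 0.0507
units tx,ty,tz [1.29 0.05 0.08] roll 0.03
```

View pics/c1.png

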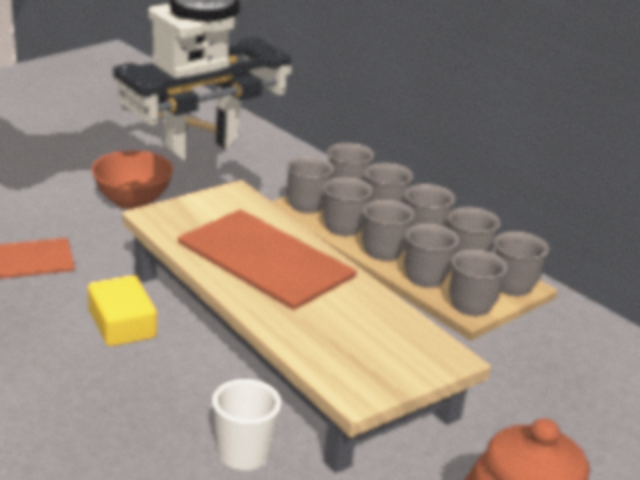

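```bash
python3 - <<'E'
from h import *
f,cx,cy,P=cal("side"); D=np.load("pics/side1.npz"); w=cloud("side",D["d"])
q=np.linalg.inv(P)@[.607,.139,.136,1]; print("pred",f*q[0]/q[2]+cx,f*q[1]/q[2]+cy)
for u,v in((309,172),(331,168),(308,160)): print(w[v,u].round(3))
E
```

```text
pred 319.50723915761205 183.34475554293493
[0.571 0.131 0.178]
[0.634 0.132 0.17 ]
[0.567 0.13  0.209]
```

```bash
python3 - <<'E'
from h import *
D=np.load("pics/side1.npz"); w=cloud("side",D["d"])
m=(abs(w[...,0]-.607)<.07)&(w[...,1]>.11)&(w[...,1]<.17)&(w[...,2]>.11)&(w[...,2]<.22)
for a,b in((.54,.607),(.607,.68)):
    k=m&(w[...,0]>a)&(w[...,0]<b); p=w[k]; v,u=np.nonzero(k)
    i=np.argsort(p[:,2])[:6]; print(len(p)); print(np.c_[u[i],v[i],p[i].round(3)]); print(p[:,0].min(),p[:,0].max(),p[:,1].min())
E
```

```text
222
[[3.13e+02 1.79e+02 5.85e-01 1.35e-01 1.55e-01]
 [3.12e+02 1.79e+02 5.78e-01 1.29e-01 1.59e-01]
 [3.13e+02 1.78e+02 5.82e-01 1.31e-01 1.60e-01]
 [3.11e+02 1.78e+02 5.78e-01 1.33e-01 1.60e-01]
 [3.13e+02 1.77e+02 5.82e-01 1.31e-01 1.62e-01]
 [3.12e+02 1.78e+02 5.77e-01 1.28e-01 1.62e-01]]
0.5527080954785657 0.584939609110088 0.12566572995253433
268
[[3.29e+02 1.72e+02 6.35e-01 1.41e-01 1.57e-01]
 [3.33e+02 1.74e+02 6.36e-01 1.26e-01 1.57e-01]
 [3.32e+02 1.74e+02 6.33e-01 1.27e-01 1.58e-01]
 [3.31e+02 1.73e+02 6.34e-01 1.31e-01 1.58e-01]
 [3.34e+02 1.73e+02 6.38e-01 1.25e-01 1.60e-01]
 [3.30e+02 1.72e+02 6.33e-01 1.35e-01 1.60e-01]]
0.6303227283686345 0.6529177788402699 0.11936752081315882
```

The camera puts the fingertips at about 0.156, where tip_reach predicts 0.136. I'll go part of the way down and check again.

```bash
python3 -m crank '[{"fingers":0.1,"tx":0.2,"ty":0,"tz":0,"roll":0},{"fingers":0.1,"tx":0.4,"ty":0,"tz":0,"roll":0},{"fingers":0.1,"tx":0.6,"ty":0,"tz":0,"roll":0},{"fingers":0.1,"tx":0.75,"ty":0,"tz":0,"roll":0.03},{"fingers":0.1,"tx":0.9,"ty":0,"tz":0,"roll":0.03},{"fingers":0.1,"tx":0.9,"ty":0,"tz":0,"roll":0.03},{"fingers":0.1,"tx":0.9,"ty":0,"tz":0,"roll":0.03},{"fingers":0.1,"tx":0.9,"ty":0,"tz":0,"roll":0.03}]'
python3 rel.py 0 175 109
python3 - <<'E'
from h import *
im,d,w=shot("side","side2"); cv2.imwrite("pics/c2.png",cv2.resize(im[120:280,260:420,::-1],None,fx=3.5,fy=3.5,interpolation=cv2.INTER_CUBIC))
f,cx,cy,P=cal("side"); p=observe()["tool_pos"]; q=np.linalg.inv(P)@[*(p-[0,0,.025]),1]; print("pred tips mid px",f*q[0]/q[2]+cx,f*q[1]/q[2]+cy)
m=(abs(w[...,0]-.607)<.055)&(w[...,1]>.11)&(w[...,1]<.15)&(w[...,2]>.095)&(w[...,2]<.2)
for a,b in((.55,.607),(.607,.66)):
    k=m&(w[...,0]>a)&(w[...,0]<b); q=w[k]; v,u=np.nonzero(k); i=np.argsort(q[:,2])[:4]; print(np.c_[u[i],v[i],q[i].round(3)])
E
```

```text
time: 3.15
tool_pos: [0.6075, 0.1383, 0.1249]
tool_rot: [1.882, 1.57, 0.223]
contact_force: [0.2, -0.4, 0.1]
opening: 0.0506
t 3.15 tcp [0.6075 0.1383 0.1249] shelf xy -1.6 177.7 jaw yaw -5.09 F [ 0.2 -0.4  0.1] op 0.0506
units tx,ty,tz [0.4  0.04 0.07] roll -0.0
pred tips mid px 319.49900386071016 197.1459908005545
[[3.13e+02 1.93e+02 5.83e-01 1.32e-01 1.21e-01]
 [3.12e+02 1.93e+02 5.78e-01 1.29e-01 1.24e-01]
 [3.13e+02 1.92e+02 5.81e-01 1.29e-01 1.26e-01]
 [3.12e+02 1.92e+02 5.79e-01 1.30e-01 1.26e-01]]
[[3.33e+02 1.88e+02 6.39e-01 1.29e-01 1.19e-01]
 [3.30e+02 1.86e+02 6.36e-01 1.35e-01 1.22e-01]
 [3.28e+02 1.85e+02 6.33e-01 1.41e-01 1.23e-01]
 [3.34e+02 1.87e+02 6.39e-01 1.24e-01 1.24e-01]]
```

View pics/c2.png

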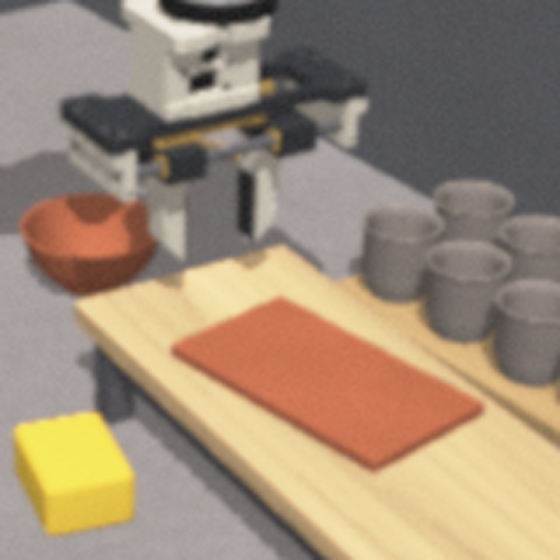

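```bash
python3 -m crank '[{"fingers":0.1,"tx":0.1,"ty":0,"tz":0,"roll":0},{"fingers":0.1,"tx":0.2,"ty":0,"tz":0,"roll":0},{"fingers":0.1,"tx":0.3,"ty":0,"tz":0,"roll":0},{"fingers":0.1,"tx":0.38,"ty":0,"tz":0,"roll":0},{"fingers":0.1,"tx":0.38,"ty":0,"tz":0,"roll":0},{"fingers":0.1,"tx":0.38,"ty":0,"tz":0,"roll":0},{"fingers":0.1,"tx":0.38,"ty":0,"tz":0,"roll":0},{"fingers":0.1,"tx":0.38,"ty":0,"tz":0,"roll":0}]'
python3 rel.py 0 175 109
python3 - <<'E'
from h import *
im,d,w=shot("side","side3"); cv2.imwrite("pics/c3.png",cv2.resize(im[150:230,280:380,::-1],None,fx=6,fy=6,interpolation=cv2.INTER_CUBIC))
for u in (308,310,312,330,332,334): print(u,[(v,*w[v,u].round(3).tolist()) for v in range(188,206,2)])
E
```

```text
time: 4.2
tool_pos: [0.6073, 0.1384, 0.1095]
tool_rot: [1.936, 1.57, 0.276]
contact_force: [-0.0, -0.1, 0.0]
opening: 0.0506
t 4.2 tcp [0.6073 0.1384 0.1095] shelf xy -1.7 177.7 jaw yaw -5.08 F [-0.  -0.1  0. ] op 0.0506
units tx,ty,tz [0.01 0.04 0.07] roll -0.0
308 [(188, 0.57, 0.133, 0.137), (190, 0.566, 0.127, 0.136), (192, 0.567, 0.129, 0.129), (194, 0.57, 0.133, 0.122), (196, 0.567, 0.129, 0.119), (198, 0.687, 0.295, 0.003), (200, 0.599, 0.173, 0.079), (202, 0.591, 0.161, 0.082), (204, 0.585, 0.153, 0.082)]
310 [(188, 0.575, 0.132, 0.137), (190, 0.575, 0.132, 0.131), (192, 0.573, 0.129, 0.128), (194, 0.573, 0.129, 0.123), (196, 0.576, 0.133, 0.115), (198, 0.606, 0.175, 0.082), (200, 0.599, 0.164, 0.083), (202, 0.596, 0.161, 0.08), (204, 0.589, 0.151, 0.081)]
312 [(188, 0.578, 0.129, 0.137), (190, 0.58, 0.132, 0.13), (192, 0.577, 0.128, 0.127), (194, 0.578, 0.128, 0.121), (196, 0.579, 0.129, 0.115), (198, 0.578, 0.128, 0.111), (200, 0.606, 0.166, 0.08), (202, 0.598, 0.155, 0.082), (204, 0.594, 0.15, 0.08)]
330 [(188, 0.635, 0.134, 0.118), (190, 0.635, 0.134, 0.112), (192, 0.635, 0.134, 0.107), (194, 0.66, 0.165, 0.081), (196, 0.654, 0.158, 0.08), (198, 0.647, 0.149, 0.081), (200, 0.64, 0.14, 0.081), (202, 0.636, 0.134, 0.08), (204, 0.627, 0.123, 0.082)]
332 [(188, 0.634, 0.126, 0.122), (190, 0.635, 0.127, 0.116), (192, 0.634, 0.126, 0.111), (194, 0.665, 0.164, 0.08), (196, 0.66, 0.157, 0.078), (198, 0.651, 0.145, 0.081), (200, 0.645, 0.137, 0.081), (202, 0.641, 0.133, 0.079), (204, 0.63, 0.118, 0.083)]
334 [(188, 0.639, 0.124, 0.121), (190, 0.642, 0.128, 0.113), (192, 0.641, 0.126, 0.109), (194, 0.667, 0.158, 0.082), (196, 0.658, 0.146, 0.084), (198, 0.655, 0.143, 0.081), (200, 0.649, 0.135, 0.081), (202, 0.644, 0.129, 0.08), (204, 0.637, 0.119, 0.081)]
```

View pics/c3.png

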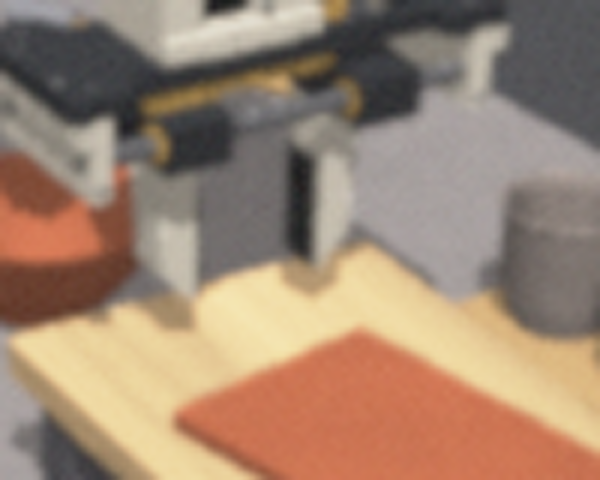

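Still about 22 mm of air under the tips, so the true tip offset is near 4 mm and not 25. I'll go down by camera and force.

```bash
python3 -m crank '[{"fingers":0.1,"tx":0.1,"ty":0,"tz":0,"roll":0},{"fingers":0.1,"tx":0.2,"ty":0,"tz":0,"roll":0},{"fingers":0.1,"tx":0.3,"ty":0,"tz":0,"roll":0},{"fingers":0.1,"tx":0.4,"ty":0,"tz":0,"roll":0},{"fingers":0.1,"tx":0.45,"ty":0,"tz":0,"roll":0},{"fingers":0.1,"tx":0.5,"ty":0,"tz":0,"roll":0},{"fingers":0.1,"tx":0.5,"ty":0,"tz":0,"roll":0},{"fingers":0.1,"tx":0.5,"ty":0,"tz":0,"roll":0}]'
python3 rel.py 0 175 89
python3 - <<'E'
from h import *
im,d,w=shot("side","side4"); cv2.imwrite("pics/c4.png",cv2.resize(im[160:240,280:380,::-1],None,fx=6,fy=6,interpolation=cv2.INTER_CUBIC))
for u in (310,312,332,334): print(u,[(v,*w[v,u].round(3).tolist()) for v in range(196,212,2)])
E
```

```text
time: 5.25
tool_pos: [0.6074, 0.1383, 0.0895]
tool_rot: [2.017, 1.57, 0.357]
contact_force: [0.1, 0.0, 0.2]
opening: 0.0503
t 5.25 tcp [0.6074 0.1383 0.0895] shelf xy -1.7 177.7 jaw yaw -5.09 F [0.1 0.  0.2] op 0.0503
units tx,ty,tz [0.01 0.04 0.07] roll -0.0
310 [(196, 0.573, 0.129, 0.118), (198, 0.572, 0.128, 0.113), (200, 0.572, 0.128, 0.108), (202, 0.573, 0.129, 0.102), (204, 0.576, 0.132, 0.094), (206, 0.585, 0.146, 0.08), (208, 0.577, 0.134, 0.082), (210, 0.572, 0.127, 0.082)]
312 [(196, 0.578, 0.128, 0.116), (198, 0.581, 0.132, 0.108), (200, 0.58, 0.131, 0.104), (202, 0.579, 0.129, 0.1), (204, 0.579, 0.13, 0.094), (206, 0.578, 0.128, 0.09), (208, 0.582, 0.132, 0.081), (210, 0.577, 0.126, 0.081)]
332 [(196, 0.635, 0.126, 0.1), (198, 0.635, 0.125, 0.095), (200, 0.635, 0.125, 0.09), (202, 0.64, 0.131, 0.08), (204, 0.631, 0.119, 0.083), (206, nan, nan, nan), (208, 0.608, 0.091, 0.093), (210, 0.607, 0.089, 0.089)]
334 [(196, 0.639, 0.124, 0.1), (198, 0.64, 0.124, 0.094), (200, 0.65, 0.136, 0.08), (202, 0.643, 0.128, 0.08), (204, 0.638, 0.12, 0.08), (206, 0.631, 0.112, 0.08), (208, 0.615, 0.091, 0.09), (210, 0.606, 0.08, 0.093)]
```

View pics/c4.png

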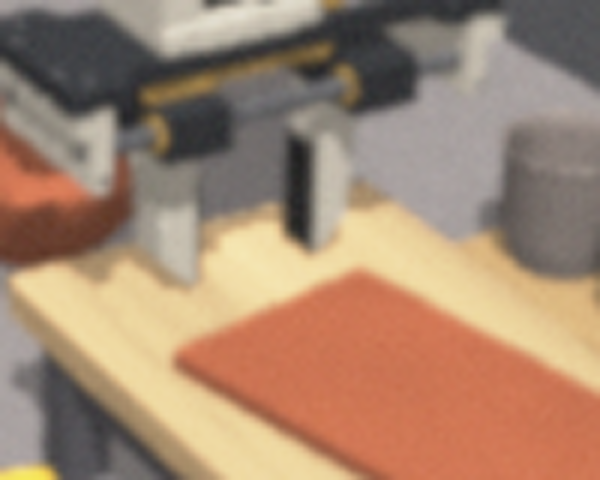

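```bash
python3 -m crank '[{"fingers":0.1,"tx":0.09,"ty":0.04,"tz":0,"roll":0},{"fingers":0.1,"tx":0.09,"ty":0.04,"tz":0.2,"roll":0},{"fingers":0.1,"tx":0.09,"ty":0.04,"tz":0.45,"roll":0},{"fingers":0.1,"tx":0.09,"ty":0.04,"tz":0.7,"roll":0},{"fingers":0.1,"tx":0.09,"ty":0.04,"tz":0.95,"roll":0},{"fingers":0.1,"tx":0.09,"ty":0.04,"tz":1.2,"roll":0},{"fingers":0.1,"tx":0.09,"ty":0.04,"tz":1.35,"roll":0},{"fingers":0.1,"tx":0.09,"ty":0.04,"tz":1.4,"roll":0}]'
python3 rel.py 0 0 86
python3 - <<'E'
from h import *
im,d,w=shot("side","side5"); print(local(rects(im,w)))
im,d,w=shot("top","top5"); o=rects(im,w); print(o["tile"],local(o))
E
```

```text
time: 6.3
tool_pos: [0.6039, 0.082, 0.0858]
tool_rot: [2.573, 1.571, 0.913]
contact_force: [1.0, 2.3, -0.7]
opening: 0.0506
t 6.3 tcp [0.6039 0.082  0.0858] shelf xy -0.2 121.3 jaw yaw -5.11 F [ 1.   2.3 -0.7] op 0.0506
units tx,ty,tz [-0.01  0.01  3.03] roll -0.01
{'shelf_y': array([0.088, 0.996], dtype=float32), 'tile rel x,y': -9.2, 'y': 14.1, 'dyaw': np.float32(6.67), 'corners_rel': [[-68.0, 98.0], [-47.0, -81.0], [50.0, -70.0], [29.0, 109.0]]}
{'c': array([589.2, -43.8]), 'size': array([ 99.7, 130.6]), 'yaw': np.float32(1.94), 'z': np.float64(89.4), 'corners': array([[ 537.,   20.],
       [ 542., -111.],
       [ 641., -107.],
       [ 637.,   23.]], dtype=float32)} {'shelf_y': array([0.085, 0.996], dtype=float32), 'tile rel x,y': -3.8, 'y': 73.2, 'dyaw': np.float32(6.8), 'corners_rel': [[-61.0, 132.0], [-45.0, 2.0], [53.0, 15.0], [38.0, 144.0]]}
```

The tile slides and straightens, from 10.7° down to 6.7°. I'll keep pushing.

```bash
python3 -m crank '[{"fingers":0.1,"tx":0,"ty":0,"tz":0.15,"roll":0},{"fingers":0.1,"tx":0,"ty":0,"tz":0.45,"roll":0},{"fingers":0.1,"tx":0,"ty":0,"tz":0.8,"roll":0},{"fingers":0.1,"tx":0,"ty":0,"tz":1.15,"roll":0},{"fingers":0.1,"tx":0,"ty":0,"tz":1.5,"roll":0},{"fingers":0.1,"tx":0,"ty":0,"tz":1.8,"roll":0},{"fingers":0.1,"tx":0,"ty":0,"tz":1.95,"roll":0},{"fingers":0.1,"tx":0,"ty":0,"tz":2.0,"roll":0}]'
python3 rel.py 0 -89 86
python3 - <<'E'
from h import *
im,d,w=shot("side","side6"); o=rects(im,w); print(o["shelf"],o["tile"],local(o))
E
```

```text
time: 7.4
tool_pos: [0.5967, 0.0024, 0.0857]
tool_rot: [-2.817, 1.571, 1.806]
contact_force: [0.3, 2.9, 0.4]
opening: 0.0506
t 7.4 tcp [0.5967 0.0024 0.0857] shelf xy -0.3 41.4 jaw yaw -5.11 F [0.3 2.9 0.4] op 0.0506
units tx,ty,tz [-0.01  0.01  3.26] roll -0.01
{'c': array([593.4, -41.2]), 'size': array([173.8, 444.7]), 'yaw': np.float32(-5.21), 'z': np.float64(81.1), 'corners': array([[ 487., -255.],
       [ 660., -271.],
       [ 700.,  172.],
       [ 527.,  188.]], dtype=float32)} {'c': array([ 567.4, -101.7]), 'size': array([ 95. , 176.2]), 'yaw': np.float32(-5.47), 'z': np.float64(90.6), 'corners': array([[ 512., -185.],
       [ 606., -194.],
       [ 623.,  -19.],
       [ 529.,   -9.]], dtype=float32)} {'shelf_y': array([0.091, 0.996], dtype=float32), 'tile rel x,y': -20.4, 'y': -62.6, 'dyaw': np.float32(-0.25999975), 'corners_rel': [[-68.0, -151.0], [26.0, -151.0], [27.0, 25.0], [-67.0, 26.0]]}
```

```bash
python3 -m crank '[{"fingers":0.1,"tx":0,"ty":0,"tz":0.15,"roll":0},{"fingers":0.1,"tx":0,"ty":0,"tz":0.5,"roll":0},{"fingers":0.1,"tx":0,"ty":0,"tz":0.9,"roll":0},{"fingers":0.1,"tx":0,"ty":0,"tz":1.35,"roll":0},{"fingers":0.1,"tx":0,"ty":0,"tz":1.8,"roll":0},{"fingers":0.1,"tx":0,"ty":0,"tz":2.15,"roll":0},{"fingers":0.1,"tx":0,"ty":0,"tz":2.35,"roll":0},{"fingers":0.1,"tx":0,"ty":0,"tz":2.4,"roll":0}]'
python3 rel.py 0 -89 86
python3 - <<'E'
from h import *
for n in("side","top"):
    im,d,w=shot(n,n+"7"); o=rects(im,w); print(n,o["shelf"]["c"],o["shelf"]["yaw"],o["tile"],local(o))
E
```

```text
time: 8.45
tool_pos: [0.5882, -0.0933, 0.0857]
tool_rot: [-3.086, 1.571, 1.537]
contact_force: [-0.3, 4.1, 1.1]
opening: 0.0504
t 8.45 tcp [ 0.5882 -0.0933  0.0857] shelf xy -0.3 -54.8 jaw yaw -5.13 F [-0.3  4.1  1.1] op 0.0504
units tx,ty,tz [-0.01  0.01  0.86] roll -0.01
side [591.7 -54. ] -5.17 {'c': array([ 558.3, -196.5]), 'size': array([ 96.6, 175.3]), 'yaw': np.float32(-5.03), 'z': np.float64(90.6), 'corners': array([[ 502., -280.],
       [ 599., -288.],
       [ 614., -113.],
       [ 518., -105.]], dtype=float32)} {'shelf_y': array([0.09 , 0.996], dtype=float32), 'tile rel x,y': -20.4, 'y': -144.9, 'dyaw': np.float32(0.13999987), 'corners_rel': [[-69.0, -233.0], [28.0, -232.0], [28.0, -57.0], [-69.0, -57.0]]}
top [604.2  77. ] -5.15 {'c': array([ 559.2, -221.9]), 'size': array([100.6, 114.3]), 'yaw': np.float32(-6.39), 'z': np.float64(89.3), 'corners': array([[ 503., -273.],
       [ 603., -284.],
       [ 616., -171.],
       [ 516., -159.]], dtype=float32)} {'shelf_y': array([0.09 , 0.996], dtype=float32), 'tile rel x,y': -18.0, 'y': -301.7, 'dyaw': np.float32(-1.2399998), 'corners_rel': [[-69.0, -358.0], [31.0, -360.0], [34.0, -246.0], [-67.0, -243.0]]}
```

```bash
python3 -m crank '[{"fingers":0.1,"tx":0,"ty":0,"tz":0.1,"roll":0},{"fingers":0.1,"tx":0,"ty":0,"tz":0.25,"roll":0},{"fingers":0.1,"tx":0,"ty":0,"tz":0.45,"roll":0},{"fingers":0.1,"tx":0,"ty":0,"tz":0.6,"roll":0},{"fingers":0.1,"tx":0,"ty":0,"tz":0.75,"roll":0},{"fingers":0.1,"tx":0,"ty":0,"tz":0.85,"roll":0},{"fingers":0.1,"tx":0,"ty":0,"tz":0.9,"roll":0},{"fingers":0.1,"tx":0,"ty":0,"tz":0.9,"roll":0}]'
python3 -m crank '[{"fingers":0.1,"tx":0,"ty":0,"tz":-0.2,"roll":0},{"fingers":0.1,"tx":0,"ty":0,"tz":-0.6,"roll":0},{"fingers":0.1,"tx":-0.3,"ty":0,"tz":-1.2,"roll":0},{"fingers":0.1,"tx":-1.0,"ty":0,"tz":-2.0,"roll":0},{"fingers":0.1,"tx":-2.0,"ty":0,"tz":-3.0,"roll":0},{"fingers":0.1,"tx":-3.0,"ty":0,"tz":-4.2,"roll":0},{"fingers":0.1,"tx":-3.5,"ty":0,"tz":-5.2,"roll":0},{"fingers":0.1,"tx":-3.5,"ty":0,"tz":-5.5,"roll":0}]'
python3 rel.py
python3 - <<'E'
from h import *
for n in("side","top"):
    im,d,w=shot(n,n+"8"); o=rects(im,w); print(n,o["shelf"],o["tile"],local(o))
E
```

```text
time: 9.55
tool_pos: [0.585, -0.1292, 0.0857]
tool_rot: [-0.008, 1.57, -1.667]
contact_force: [-0.7, 0.6, -0.2]
opening: 0.0504
time: 10.55
tool_pos: [0.605, 0.0938, 0.2277]
tool_rot: [1.762, 1.567, 0.107]
contact_force: [-0.4, -1.1, -0.1]
opening: 0.0504
t 10.55 tcp [0.605  0.0938 0.2277] shelf xy -0.1 133.1 jaw yaw -4.87 F [-0.4 -1.1 -0.1] op 0.0504
side {'c': array([590.7, -71.1]), 'size': array([174.8, 504. ]), 'yaw': np.float32(-5.19), 'z': np.float64(81.2), 'corners': array([[ 481., -314.],
       [ 655., -330.],
       [ 701.,  172.],
       [ 526.,  188.]], dtype=float32)} {'c': array([ 555.8, -232.2]), 'size': array([ 95.6, 175.8]), 'yaw': np.float32(-4.97), 'z': np.float64(90.6), 'corners': array([[ 501., -316.],
       [ 596., -324.],
       [ 611., -149.],
       [ 516., -141.]], dtype=float32)} {'shelf_y': array([0.09 , 0.996], dtype=float32), 'tile rel x,y': -20.2, 'y': -163.6, 'dyaw': np.float32(0.22000027), 'corners_rel': [[-67.0, -252.0], [28.0, -251.0], [27.0, -76.0], [-68.0, -76.0]]}
top {'c': array([ 585.8, -139.3]), 'size': array([174.4, 360.4]), 'yaw': np.float32(-5.01), 'z': np.float64(81.6), 'corners': array([[ 483., -311.],
       [ 657., -326.],
       [ 688.,   33.],
       [ 515.,   48.]], dtype=float32)} {'c': array([ 559., -226.]), 'size': array([100.2, 179. ]), 'yaw': np.float32(-5.23), 'z': np.float64(89.4), 'corners': array([[ 501., -311.],
       [ 601., -320.],
       [ 617., -141.],
       [ 517., -132.]], dtype=float32)} {'shelf_y': array([0.087, 0.996], dtype=float32), 'tile rel x,y': -19.1, 'y': -88.7, 'dyaw': np.float32(-0.21999979), 'corners_rel': [[-69.0, -178.0], [31.0, -179.0], [31.0, 1.0], [-69.0, 1.0]]}
```

View pics/top8.png

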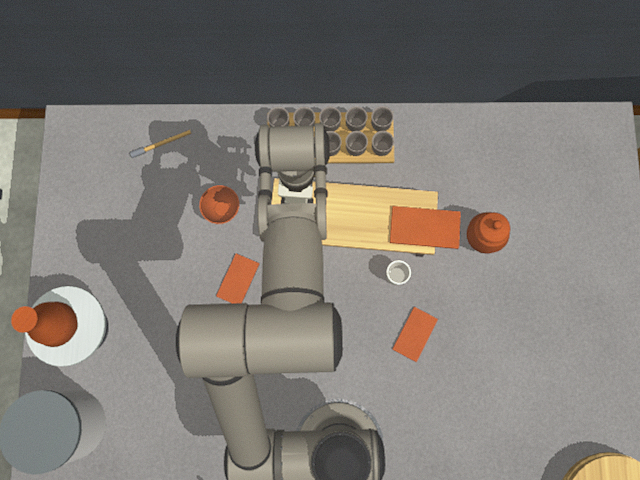

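View pics/side8.png

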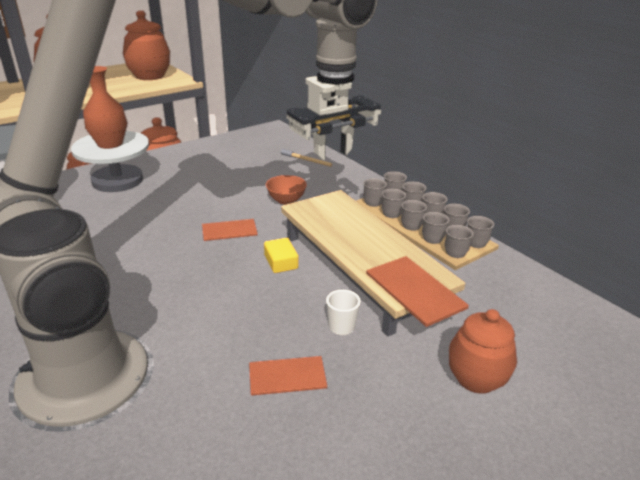

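The tile lies flat and straight (within 0.2° of the shelf). Its leading end is about 59 mm past the shelf end. Its long sides are at about -69 and +31 mm, inside the shelf's ±85 mm. Jar, bowl, beaker and sponge have not visibly moved, and the gripper is clear of everything.

```bash
python3 -c "from cell import hand_in; print(hand_in())"
```

```text
the job is handed in; nothing more can be done
None
```

I pushed the large tile along the shelf towards the jar with two partly open fingers, which also turned it straight. Then I backed the gripper off and handed the job in at about 10.7 s.

**Last checks, after the gripper backed off:**
- **Overhang:** about 59 mm past the jar end by the top camera, where a third of the length is 60 mm. The side camera, which read the tile about 5 mm further that way from the start, gives about 60–64 mm.
- **Straightness:** within about 0.2° of the shelf in both cameras, and lying flat with its top at about 90 mm.
- **Long sides:** about 19 mm off the shelf's centre line towards the robot, at -69 and +31 mm. Both sides are inside the shelf's ±85 mm edges.
- **Other things:** the jar, bowl, beaker and sponge look unmoved in the pictures. I did not measure them again. The contact force readings at the end of each move were about 4 N at most.

**One disagreement:** `tip_reach` says 25 mm, but the camera showed the fingertips only about 3–4 mm beyond the reported TCP height. I set the pushing height by camera instead.

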